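Open the bayonet cover of the fume extractor and take out the spent filter

ROBOT

A 6-joint arm with a two-finger parallel gripper is mounted at the origin on the work surface. World frame = base frame: x ahead of the robot, y to its left, z up, the work surface at z = 0. Lengths are in m, angles in rad, forces in N, time in s.
With the tool pointing down it reaches from about 0.35 to 0.975 m from the base axis. Payload 4.9 kg.
Tool frame: the origin (TCP) lies at the very end of the fingers, on their centre line; the grasp point (between the pads) lies 19 mm behind it; z points along the fingers, y is the direction in which the jaws open and shut (so a half turn about z gives the same grasp; the last joint's range is limited). The gripper opens to 85 mm and grips with 20 to 120 N. Pads are 22 mm wide; open, the fingers measure 114 mm over their backs; the gripper's body (76 mm by 85 mm) begins 54 mm behind the grasp point. The pads swing forward as they close: fully open they stand 13 mm farther back than shut.
Start: joints at [-1.248, 0.053, 1.613, -0, 1.476, -0.119], TCP at [0.267, -0.565, 0.231] pointing down, gripper open.
Joint ranges: [-3.01, 3.01], [-1.01, 2.22], [0.06, 2.58], [-1.02, 4.17], [0.09, 2.62], [-3.14, 3.14]. Speed limits (rad/s): [2.57, 2.57, 3.14, 3.14, 3.14, 3.14].

INTERFACE

Orientations are given as a rotation vector (axis times angle).
In Python, from station import ctrl gives the robot as it stands.
- The arm moves only by the tool apply_moves, never from a script. Its argument "deltas" is a list of rows, each a list of 5 numbers: the shift along the tool's x, y, z in m, then the turn about the tool's z in rad, then the gripper's target within -1 to 1 (fully open at 1, half-way at 0, shut at -1). A call has exactly 8 rows; each row shifts and turns the pose as measured when the row begins, along the tool's axes as they then stand; what a row does not reach is not made up. A row lasts 1/8 s, in which the tool goes at most 62.5 mm and 10.7 degrees, less where a joint would pass 70% of its speed; a pose out of reach is approached as far as the arm can. A call with a gripper value outside its range is refused whole. The fingers move at their own pace and stop on an object; "grip_force" is the grip in N (left out, the last holds). Time passes only in rows, so rows that do not move let the fingers close, or fill a call up. It gives the time, the measured TCP pose, the force and the opening at its end, in the units of the state.
- ctrl.get_obs(): the state, without advancing time (a new reading comes with each control period).
- ctrl.get_image(name): name is "scene" or "top" or "wrist"; returns a dict with "img" (400x640x3 uint8, red, green, blue), "range_z" (400x640 float32, m along the optical axis (not along the pixel's ray), 0 where there is no reading), "mtx" (3x3 intrinsics, pixels), "eye" and "attitude" of the camera in the world; the wrist camera has in their place "mount" (4x4, takes a point from camera to tool coordinates, whose origin is the TCP and whose axes are the flange's). Camera axes: x right, y down, z forward; pixel columns grow to the right and rows downward; lengths in m; the calibration is good to about 2 mm. A picture is of the moment at which its call begins: read the wrist's pose just before it.
- ctrl.finish_job(): hands the job in, once; it reports no verdict.
Trained networks look in a picture, given as the dict that the camera call returned (one of the last four; its "shot" number tells which), for a name from the list of things; names that differ only in an ending like _2 or _b are one class to them, and where a whole thing is asked for, a point or a joint stands for the part that bears it (a point fixed in the world has none). Each returns a list of dicts, best first, with "confidence" (0 to 1); they miss things now and then, are a little off and sometimes report something else, mostly with a low value. They report only what shows in the picture. A call takes as long as a camera call. They do not tell look-alikes from the thing itself.
- ctrl.search_frame(picture, target): "extent" ([left, top, width, height] in pixels, round what is visible of it).
- ctrl.spot_point(picture, target): "uv" ([column, row] in pixels: a listed point, or the origin of a listed thing).
The state is a dict: "t": time; "q": joint angles; "dq": joint speeds; "effort": joint torques, N m; "tool_pos": TCP position; "tool_rot": TCP orientation; "contact_force": force on the tool from outside, world axes, zero at the start; "wrist_torque": the same for the moment, N m; "opening": finger opening in m.
Only numpy, scipy, OpenCV 4.12 (cv2) and the standard library are available. Lean on these libraries where they do the work, as an engineer would, in place of code of your own. Each camera call takes 0.05 s, during which the arm holds its last target.

TASK

The filter in the bench fume extractor is spent: turn the extractor's round cover a quarter turn anticlockwise by its grip bar so that its lugs come free of the locking tabs, lift it off and set it down the right way up in the middle of the blue mat. Then lift the dirty filter out by its handle, keeping it upright, and stand it flat in the red bin. Put both down gently instead of letting them drop, and do not push the other things on the bench about.

Things in the scene. Friction and masses are not known exactly. Their poses are not given: they have to be found in the camera images.
- unit: Bench solder-fume extractor, fixed to the bench: beige blower base 180 x 180 x 45 mm carrying an upright cream canister, 164 mm outside and 147 mm inside diameter, its rim 130 mm above the bench. Origin at the centre of the underside, on the canister's axis; z up. A 48 mm inlet spigot sticks out at +x to 112 mm from the axis, its top 112 mm above the bench.
- unit_rim (a point): Centre of the canister's mouth, on its axis at rim height (130 mm); axes as the unit's. Two dark grey locking tabs, 80 degrees wide and 6 mm thick, flush with the rim and centred at +x and -x (red dots), reach in to 65 mm from the axis. Between them, at +y and -y (green dots), are gaps for the cover's lugs, each part-filled by a stop block that ends the cover's turn.
- cover: Charcoal cap, 128 mm diameter, 38 mm high, hollow below, about 0.2 kg, with a blue grip bar on top: 84 mm long along the cover's x, 16 mm wide, its top 68 mm above the origin. Two orange lugs at the lower edge, under the bar's two ends. Origin at the centre of the lower edge, z up. It starts locked on the unit, its x within 3 degrees of the unit's x, origin 119 mm above the bench.
- cover_grip (a point): Point on the cover's axis in the grip bar, 60 mm above the cover's origin and 8 mm below the bar's top: where to grip, across the bar's 16 mm width, fingertips just above the cap's flat top (38 mm over the origin). Axes as the cover's.
- cover_lug (a point): Outer end of one orange lug, at the cover's +x, 71 mm from the axis; the other is at -x; each is 48 degrees wide, 5 mm thick. A sprung gasket presses them up (4 N) under the tabs; turning takes 0.1 to 0.2 N m. Anticlockwise seen from above frees them: clear of the tabs from 64 degrees, on the green dots at 90, stopped at 94. Freed, the cover rises 2 mm and lifts straight off.
- filter: Spent filter in the canister under the cover: dirty brown pleated cylinder, 108 mm diameter, 62 mm high, 0.35 kg, with a yellow arched handle on top. Origin at the centre of the underside, z up. It starts on the canister floor, 50 mm above the bench, in a 7 mm high locating ring with 3 mm play, and lifts straight out.
- filter_grip (a point): Centre of the handle's crossbar, 90 mm above the filter's origin: where to grip. Axes as the filter's. The bar runs along x, 60 mm long, 12 mm thick (y), 16 mm high; its top is 98 mm above the filter's origin and, at the start, 18 mm above the canister's rim. The filter's flat top is at 62 mm. Fingers have 65 mm of room round the axis between the tabs.
- mat: Blue rubber mat fixed to the bench, 260 mm along its x, 240 mm along its y, 3 mm thick. Origin at the centre of the underside. On one side of the unit, the bin on the other; they may swap sides.
- bin: Open red plastic bin fixed to the bench, 180 x 180 mm, 50 mm high, walls and floor 4 mm thick. Origin at the centre of the underside; the inner floor is 4 mm above it.
- spare: Bystander: a clean white filter of the same shape with a white handle, standing on the bench beyond the unit; leave it. Origin at the centre of its underside.
- meter_a: Bystander: black multimeter lying on its back, 190 x 90 x 34 mm. Origin at the centre of its underside.
- meter_b: Bystander: a second black multimeter like the first. Origin at the centre of its underside.
- board: Bystander: green circuit board 80 x 140 mm with parts up to 28 mm high. Origin at the centre of its underside.
- spool: Bystander: upright solder reel, 64 mm diameter, 56 mm high. Origin at the centre of its underside.
- driver: Bystander: red-handled screwdriver, 190 mm long, lying along its x. Origin at the middle of its length, on the bench.
There are look-alikes about, which are no part of the job. Leave any pink look-alike of the cover alone.

How it is judged:
By the outcome, as a careful person would: the job done as asked, in the order asked, and still so for the second after the job is handed in, with the robot touching nothing.
It also fails if it takes over 54 s, if anything falls off the work surface, if the arm or the gripper's body presses on something with over 40 N, if the wrist force passes 120 N, or if a joint passes its speed limit or range.

## Working session

There is one attempt and no reset: what is moved stays moved. The work goes in short steps, Python scripts to look and compute and a tool call to move; the robot and the scene stay as the last step left them, time stands still between calls to the robot, and variables do not carry over. Pictures are saved under pics/ and viewed, and the job is handed in when it is done.

Besides the shell and the picture viewer there is one more tool, called in YAML: its name, and indented under it one key for each argument. apply_moves: Moves the arm, as the interface text tells. Its arguments: {"type":"object","properties":{"deltas":{"type":"array"},"grip_force":{"type":"number"}},"required":["deltas"]}

```bash
mkdir -p pics; ls
cat > h.py <<'E'
import numpy as np,cv2
from station import ctrl
from scipy.spatial.transform import Rotation as R
def cam(name):
    o=ctrl.get_obs(); p=ctrl.get_image(name)
    if 'mount' in p:
        T=np.eye(4);T[:3,:3]=R.from_rotvec(o['tool_rot']).as_matrix();T[:3,3]=o['tool_pos']
        M=T@np.array(p['mount'])
    else:
        M=np.eye(4);a=np.array(p['attitude']);M[:3,:3]=a if a.shape==(3,3) else R.from_rotvec(a).as_matrix();M[:3,3]=p['eye']
    return p,M
def save(p,n): cv2.imwrite('pics/'+n,p['img'][:,:,::-1])
def world(p,M,u,v,z=None):
    K=np.array(p['mtx']);d=np.linalg.inv(K)@[u,v,1]
    if z is None:
        r=p['range_z'][int(round(v)),int(round(u))]; return M[:3,:3]@(d*r)+M[:3,3]
    w=M[:3,:3]@d; return M[:3,3]+w*(z-M[2,3])/w[2]
def cloud(p,M):
    K=np.array(p['mtx']);h,w=p['range_z'].shape
    u,v=np.meshgrid(np.arange(w),np.arange(h));d=np.stack([u,v,np.ones_like(u)],-1)@np.linalg.inv(K).T
    return (d*p['range_z'][...,None])@M[:3,:3].T+M[:3,3]
E
python3 - <<'E'
from h import *
print(ctrl.get_obs())
for n in ['top','scene','wrist']:
    p,M=cam(n); save(p,n+'0.png'); print(n,p['mtx'],M.round(3).tolist(),p.get('attitude'))
    if n!='wrist':
        for t in ['unit','unit_rim','cover','cover_grip','cover_lug','mat','bin','spare','filter']:
            print(t,[(np.round(d['uv']).tolist(),round(d['confidence'],2)) for d in ctrl.spot_point(p,t)][:3])
E
```

```text
pics
{'t': 0.0, 'q': array([-1.24798847e+00,  5.33170590e-02,  1.61428162e+00, -1.29434700e-05,
        1.47595700e+00, -1.19018544e-01]), 'dq': array([ 1.33340982e-03, -1.52513866e-03,  3.45105255e-04,  1.23063048e-03,
        8.57926912e-05,  3.54113644e-04]), 'effort': array([-6.50283819e-04, -3.93683982e+01, -3.70179498e+01, -1.23298000e-04,
        7.15169474e-03, -7.48839966e-06]), 'tool_pos': array([ 0.26703754, -0.56441027,  0.23009506]), 'tool_rot': array([-3.06334035e+00, -6.87962327e-01,  3.33575790e-04]), 'contact_force': array([ 0.89893089, -0.04504418, -0.00850033]), 'wrist_torque': array([ 0.00749539, -0.02278209,  0.03951459]), 'opening': 0.08546814337423046}
top [[427.97970804   0.         317.62836819]
 [  0.         427.97970804 194.31893089]
 [  0.           0.           1.        ]] [[0.023, -0.996, 0.083, 0.442], [-1.0, -0.024, -0.004, -0.029], [0.006, -0.083, -0.997, 1.34], [0.0, 0.0, 0.0, 1.0]] [-2.20687416  2.15555204 -0.09520256]
unit [([368.0, 133.0], 0.51)]
unit_rim []
cover [([302.0, 192.0], 0.77), ([425.0, 134.0], 0.75), ([450.0, 269.0], 0.65)]
cover_gri
[... 551 characters left out ...]
  0.58447423]
unit [([341.0, 226.0], 0.86), ([444.0, 194.0], 0.36)]
unit_rim [([349.0, 185.0], 0.21)]
cover [([209.0, 314.0], 0.8), ([344.0, 202.0], 0.75), ([191.0, 187.0], 0.6)]
cover_grip [([190.0, 174.0], 0.85), ([205.0, 303.0], 0.8), ([350.0, 186.0], 0.77)]
cover_lug [([181.0, 176.0], 0.93), ([359.0, 218.0], 0.75), ([183.0, 306.0], 0.75)]
mat [([444.0, 196.0], 0.97)]
bin [([224.0, 236.0], 0.94)]
spare [([350.0, 302.0], 0.77)]
filter []
wrist [[289.60629968   0.         317.74542992]
 [  0.         289.60629968 200.45334801]
 [  0.           0.           1.        ]] [[0.427, -0.871, -0.245, 0.33], [-0.904, -0.411, -0.116, -0.536], [0.001, 0.271, -0.963, 0.373], [0.0, 0.0, 0.0, 1.0]] None
```

View pics/top0.png

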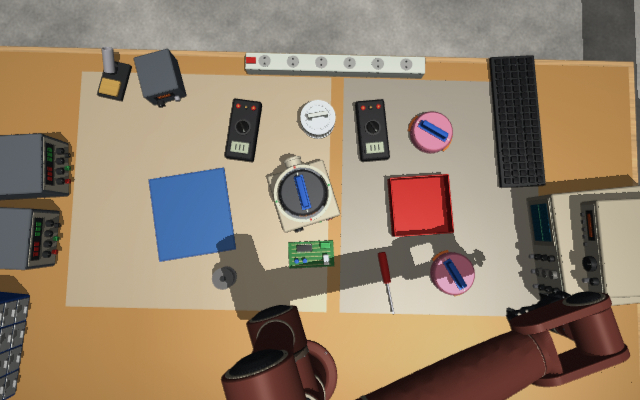

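View pics/scene0.png

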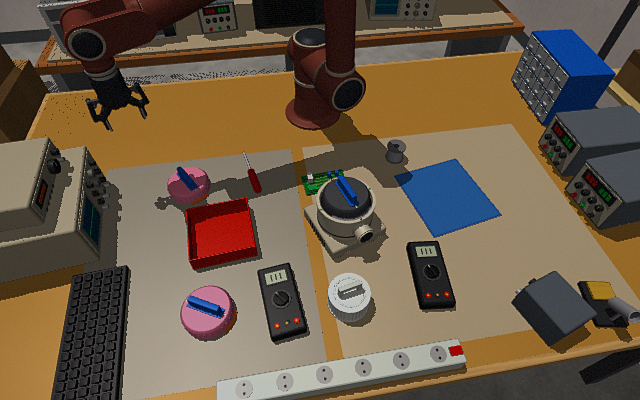

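The top view shows the unit with the charcoal cover at (303,192), the blue mat at (192,214) and the red bin at (420,205). Pink look-alikes are at (431,131) and (453,272). Next I'll measure them.

Run:
```python
from h import *
for n in ['top','scene']:
    p,M=cam(n); C=cloud(p,M); hsv=cv2.cvtColor(p['img'],cv2.COLOR_RGB2HSV); Hh,S,V=[hsv[...,i].astype(int) for i in range(3)]
    blue=(Hh>100)&(Hh<125)&(S>100)
    x,y,z=C[...,0],C[...,1],C[...,2]
    print(n)
    m=blue&(z>.165)&(z<.21)&(x>.3)&(x<.62)&(abs(y)<.15)
    P=C[m]; 
    print('bar n',m.sum(),P.mean(0).round(4),'z',np.percentile(P[:,2],[5,50,95]).round(4))
    top=P[P[:,2]>np.percentile(P[:,2],50)-.006]
    r=cv2.minAreaRect((top[:,:2]*1000).astype(np.float32));print('bar rect',r)
    c=np.cov(top[:,:2].T);w,v=np.linalg.eigh(c);print('bar ang',np.degrees(np.arctan2(v[1,1],v[0,1])))
    m=blue&(abs(z-.003)<.012)&(y>.1)&(y<.6)&(x>.2)&(x<.7);r=cv2.minAreaRect((C[m][:,:2]*1000).astype(np.float32));print('mat',r,np.median(C[m][:,2]))
    red=((Hh<8)|(Hh>172))&(S>150)
    m=red&(z>.038)&(z<.062)&(y<-.1)&(x>.2)&(x<.75);r=cv2.minAreaRect((C[m][:,:2]*1000).astype(np.float32));print('bin rim',r,np.median(C[m][:,2]))
    m=red&(z<.015)&(y<-.15)&(x>.3)&(x<.75)&(z>-.01);print('bin floor',np.median(C[m],0))
    rim=(abs(z-.130)<.006)&(x>.3)&(x<.65)&(abs(y)<.16)&~blue
    P=(C[rim][:,:2]*1000).astype(np.float32);print('rim',cv2.minEnclosingCircle(P))
    # spare handle top, others
    for t in ['spare','meter_a','board','spool','driver']:
        print(t,[(np.round(d['uv']).tolist(),round(d['confidence'],2),world(p,M,*d['uv'],z=0).round(3)[:2].tolist()) for d in ctrl.spot_point(p,t)][:3])
    o=p['img'][:,:,::-1]
    c=(303,192) if n=='top' else (346,205)
    cv2.imwrite(f'pics/crop_{n}.png',cv2.resize(o[c[1]-60:c[1]+60,c[0]-70:c[0]+70],None,fx=5,fy=5))
```

```text
top
bar n 182 [0.5443 0.0101 0.1862] z [0.1825 0.1863 0.1901]
bar rect ((544.830810546875, 10.428362846374512), (83.91504669189453, 15.903627395629883), 16.34026336669922)
bar ang -163.60215763852443
mat ((482.877197265625, 358.129638671875), (257.89666748046875, 240.1049041748047), 10.313224792480469) 0.003043786156212036
bin rim ((524.8905029296875, -347.9245910644531), (179.2431640625, 181.859130859375), 5.024017810821533) 0.04794808470152567
bin floor [ 0.52449871 -0.354386    0.00369185]
rim ((545.309814453125, 10.303251266479492), 82.12265014648438)
spare [([316.0, 120.0], 0.83, [0.789, -0.023])]
meter_a [([243.0, 132.0], 0.85, [0.744, 0.208])]
board [([311.0, 256.0], 0.65, [0.36, -0.018])]
spool [([303.0, 193.0], 0.72, [0.555, 0.012]), ([223.0, 276.0], 0.65, [0.292, 0.251]), ([388.0, 283.0], 0.31, [0.284, -0.257])]
driver [([384.0, 284.0], 0.76, [0.28, -0.247]), ([303.0, 192.0], 0.46, [0.558, 0.013])]
scene
bar n 236 [0.5495 0.0045 0.1819] z [0.1681 0.1851 0.1886]
bar rect ((544.6317138671875, 5.589324951171875), (83.49395751953125, 16.979358673095703), 15.785330772399902)
bar ang -163.77087997802442
mat ((479.63427734375, 353.31640625), (261.1952819824219, 242.66513061523438), 10.601539611816406) 0.0028346928785303316
bin rim ((523.1575317382812, -352.865478515625), (186.6468505859375, 180.0701446533203), 5.387138366699219) 0.04738701113745086
bin floor [ 0.51267264 -0.35640438  0.00403327]
rim ((543.1345825195312, 4.865378379821777), 83.43666076660156)
spare [([349.0, 301.0], 0.85, [0.781, -0.028]), ([350.0, 188.0], 0.26, [0.402, 0.059])]
meter_a [([280.0, 300.0], 0.81, [0.748, -0.206]), ([427.0, 277.0], 0.68, [0.749, 0.198])]
board [([325.0, 184.0], 0.68, [0.372, -0.021])]
spool [([392.0, 155.0], 0.83, [0.277, 0.235])]
driver [([250.0, 172.0], 0.75, [0.279, -0.259]), ([428.0, 278.0], 0.45, [0.75, 0.199])]
```

```bash
cat >> h.py <<'E'
def yaw(o):
    m=R.from_rotvec(o['tool_rot']).as_matrix(); return np.arctan2(m[1,0],m[0,0]),m
def plan(tgt,yawdeg=None,step=.06,o=None):
    o=o or ctrl.get_obs(); y,m=yaw(o); d=np.array(tgt)-o['tool_pos']; dt=m.T@d
    print('t',round(float(o['t']),2),'pos',o['tool_pos'].round(4),'yaw',round(float(np.degrees(y)),2),'tilt',m[:,2].round(4),'F',np.round(o['contact_force'],1),'T',np.round(o['wrist_torque'],2),'open',round(float(o['opening']),4),'q',o['q'].round(2))
    print('tool delta',dt.round(4),'rows@step',round(float(np.linalg.norm(d)/step),1),end=' ')
    if yawdeg is not None:
        e=(np.degrees(y)-yawdeg+180)%360-180; print('turn z deg',round(e,2),'rad',round(float(np.radians(e)),4))
    else: print()
E
python3 -c "
from h import *
plan([.545,.008,.30],16.3,step=.055)"
```

```text
t 1.65 pos [ 0.2672 -0.565   0.2313] yaw 25.31 tilt [ 0. -0. -1.] F [-0.5  0.3  0.6] T [-0.03 -0.04 -0.05] open 0.0854 q [-1.25  0.05  1.61  0.    1.48 -0.12]
tool delta [ 0.4961 -0.3992 -0.0687] rows@step 11.6 turn z deg 9.01 rad 0.1573
```

apply_moves:
  deltas:
    - [0.02, -0.015, -0.025, 0, 1]
    - [0.03, -0.025, -0.025, 0, 1]
    - [0.04, -0.032, -0.02, 0, 1]
    - [0.04, -0.032, 0, 0, 1]
    - [0.04, -0.032, 0, 0, 1]
    - [0.04, -0.032, 0, 0, 1]
    - [0.04, -0.032, 0, 0, 1]
    - [0.04, -0.032, 0, 0, 1]

```text
t: 2.65
tool_pos: [0.4339, -0.2245, 0.3048]
tool_rot: [3.066, 0.677, 0.006]
contact_force: [0.9, 0.1, -0.1]
opening: 0.0854
```

```bash
python3 -c "
from h import *
plan([.545,.008,.30],16.3,step=.055)"
```

```text
t 2.65 pos [ 0.4339 -0.2245  0.3048] yaw 24.89 tilt [ 0.0039 -0.0011 -1.    ] F [ 0.9  0.1 -0.1] T [0.02 0.   0.03] open 0.0854 q [-0.63 -0.32  1.83  0.    1.63  0.51]
tool delta [ 0.1985 -0.1641  0.0049] rows@step 4.7 turn z deg 8.59 rad 0.1499
```

apply_moves:
  deltas:
    - [0.04, -0.033, 0, 0, 1]
    - [0.04, -0.033, 0, 0, 1]
    - [0.04, -0.033, 0, 0, 1]
    - [0.035, -0.03, 0, 0, 1]
    - [0.025, -0.02, 0, 0, 1]
    - [0.012, -0.01, 0, 0.05, 1]
    - [0, 0, 0, 0.1, 1]
    - [0, 0, 0, 0, 1]

```text
t: 3.65
tool_pos: [0.5446, 0.0128, 0.3062]
tool_rot: [3.106, 0.45, 0.011]
contact_force: [-1.2, 0.7, 0.2]
opening: 0.0852
```

```bash
cat > look.py <<'E'
from h import *
import sys
plan([.545,.008,.30],16.3)
p,M=cam('wrist'); save(p,sys.argv[1]); C=cloud(p,M); hsv=cv2.cvtColor(p['img'],cv2.COLOR_RGB2HSV); Hh,S,V=[hsv[...,i].astype(int) for i in range(3)]
blue=(Hh>100)&(Hh<125)&(S>100); x,y,z=C[...,0],C[...,1],C[...,2]
m=blue&(z>.178)&(z<.2); P=C[m]; print(len(P),np.median(P[:,2]))
r=cv2.minAreaRect((P[:,:2]*1000).astype(np.float32));print('bar',r)
rim=(abs(z-.130)<.003)&~blue&(abs(x-.545)<.11)&(abs(y)<.11);print('rim',cv2.minEnclosingCircle((C[rim][:,:2]*1000).astype(np.float32)))
cap=(abs(z-.157)<.003)&~blue&(abs(x-.545)<.11)&(abs(y)<.11);print('cap',cv2.minEnclosingCircle((C[cap][:,:2]*1000).astype(np.float32)))
print(len(C[cap]), np.median(C[cap][:,2]))
E
python3 look.py w1.png
```

```text
t 3.65 pos [0.5446 0.0128 0.3062] yaw 16.49 tilt [ 0.0075 -0.0021 -1.    ] F [-1.2  0.7  0.2] T [0.05 0.04 0.  ] open 0.0852 q [-0.11 -0.18  1.71 -0.    1.6   1.17]
tool delta [-0.001   0.0047  0.0062] rows@step 0.1 turn z deg 0.19 rad 0.0034
1431 0.18630736340202064
bar ((545.2928466796875, 7.413124084472656), (83.31555938720703, 15.322113990783691), 16.28383445739746)
rim ((544.5733642578125, 7.800791263580322), 82.24220275878906)
cap ((545.1860961914062, 7.693260192871094), 60.44749450683594)
7671 0.15653580940449724
```

View pics/w1.png

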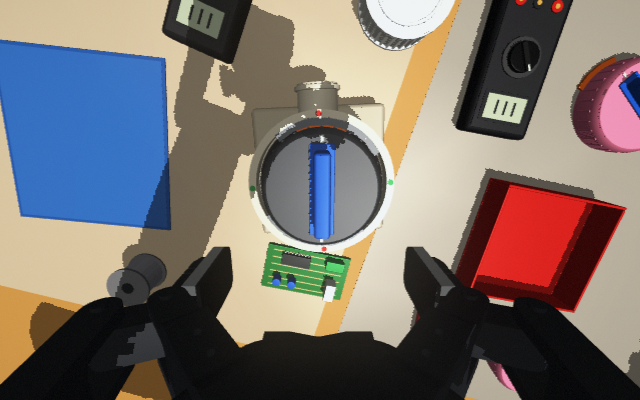

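The bar is centred at (321,190) in the picture, straight ahead of the fingers. The red and green dots are visible, and the wrist and fixed cameras agree to about 2 mm.

```bash
python3 -c "
from h import *
plan([.5453,.0077,.162],16.3)"
```

```text
t 3.7 pos [0.5445 0.0127 0.3061] yaw 16.5 tilt [ 0.0075 -0.002  -1.    ] F [-0.5 -0.2 -0.2] T [-0.03 -0.03 -0.  ] open 0.0855 q [-0.11 -0.18  1.71 -0.    1.6   1.17]
tool delta [-0.0017  0.0045  0.1442] rows@step 2.4 turn z deg 0.2 rad 0.0035
```

apply_moves:
  deltas:
    - [-0.001, 0.003, 0.02, 0.003, 0.2]
    - [-0.001, 0.0015, 0.03, 0, 0.0]
    - [0, 0, 0.03, 0, 0.0]
    - [0, 0, 0.025, 0, 0.0]
    - [0, 0, 0.015, 0, 0.0]
    - [0, 0, 0.005, 0, 0.0]
    - [0, 0, 0.0, 0, 0.0]
    - [0, 0, 0.0, 0, 0.0]
  grip_force: 50

```text
t: 4.7
tool_pos: [0.543, 0.0046, 0.1725]
tool_rot: [3.107, 0.447, 0.008]
contact_force: [0.1, -0.4, 0.5]
opening: 0.0429
```

```bash
python3 -c "
from h import *
plan([.5453,.0077,.162],16.3)"
```

```text
t 4.7 pos [0.543  0.0046 0.1725] yaw 16.37 tilt [ 0.0055 -0.0022 -1.    ] F [ 0.1 -0.4  0.5] T [-0.01  0.   -0.  ] open 0.0429 q [-0.13 -0.1   1.87 -0.    1.37  1.16]
tool delta [ 0.0031 -0.0024  0.0105] rows@step 0.2 turn z deg 0.07 rad 0.0012
```

apply_moves:
  deltas:
    - [0.003, -0.002, 0.004, 0.001, 0.0]
    - [0, 0, 0.004, 0, 0.0]
    - [0, 0, 0.002, 0, 0.0]
    - [0, 0, 0, 0, -0.3]
    - [0, 0, 0, 0, -0.9]
    - [0, 0, 0, 0, -1]
    - [0, 0, 0, 0, -1]
    - [0, 0, 0, 0, -1]
  grip_force: 50

```text
t: 5.7
tool_pos: [0.5468, 0.008, 0.1643]
tool_rot: [3.106, 0.447, 0.014]
contact_force: [-1.2, 0.5, 0.7]
opening: 0.0146
```

```bash
python3 -c "
from h import *
plan([.5453,.0077,.162],16.3)"
```

```text
t 5.7 pos [0.5468 0.008  0.1643] yaw 16.39 tilt [ 0.0095 -0.0017 -1.    ] F [-1.2  0.5  0.7] T [0.13 0.04 0.19] open 0.0146 q [-0.12 -0.09  1.87 -0.    1.35  1.16]
tool delta [-0.0016 -0.0001  0.0022] rows@step 0.0 turn z deg 0.09 rad 0.0016
```

apply_moves:
  deltas:
    - [0, 0, 0, -0.06, -1]
    - [0, 0, 0, -0.1, -1]
    - [0, 0, 0, -0.1, -1]
    - [0, 0, 0, -0.1, -1]
    - [0, 0, 0, -0.1, -1]
    - [0, 0, 0, -0.1, -1]
    - [0, 0, 0, -0.1, -1]
    - [0, 0, 0, -0.1, -1]
  grip_force: 60

```text
t: 6.7
tool_pos: [0.5458, 0.0087, 0.1643]
tool_rot: [2.708, 1.591, 0.011]
contact_force: [-0.1, 0.4, 0.2]
opening: 0.015
```

```bash
python3 -c "
from h import *
plan([.545,.0085,.164],106.3)"
```

```text
t 6.7 pos [0.5458 0.0087 0.1643] yaw 60.88 tilt [ 0.0066  0.0026 -1.    ] F [-0.1  0.4  0.2] T [ 0.24  0.06 -0.16] open 0.015 q [-0.12 -0.09  1.87  0.    1.36  0.39]
tool delta [-0.0005 -0.0006  0.0003] rows@step 0.0 turn z deg -45.42 rad -0.7927
```

apply_moves:
  deltas:
    - [0, 0, 0, -0.1, -1]
    - [0, 0, 0, -0.1, -1]
    - [0, 0, 0, -0.1, -1]
    - [0, 0, 0, -0.1, -1]
    - [0, 0, 0, -0.1, -1]
    - [0, 0, 0, -0.1, -1]
    - [0, 0, 0, -0.1, -1]
    - [0, 0, 0, -0.08, -1]

```text
t: 7.7
tool_pos: [0.5441, 0.0089, 0.1651]
tool_rot: [-1.876, -2.517, -0.009]
contact_force: [0.5, -0.7, 0.8]
opening: 0.0143
```

```bash
python3 -c "
from h import *
plan([.545,.0085,.164],106.3)
p,M=cam('wrist');save(p,'w2.png')"
```

```text
t 7.7 pos [0.5441 0.0089 0.1651] yaw 106.6 tilt [ 0.0017  0.0057 -1.    ] F [ 0.5 -0.7  0.8] T [ 0.17  0.07 -0.1 ] open 0.0143 q [-0.12 -0.09  1.87  0.01  1.36 -0.41]
tool delta [-0.0006  0.0007  0.0011] rows@step 0.0 turn z deg 0.3 rad 0.0053
```

View pics/w2.png

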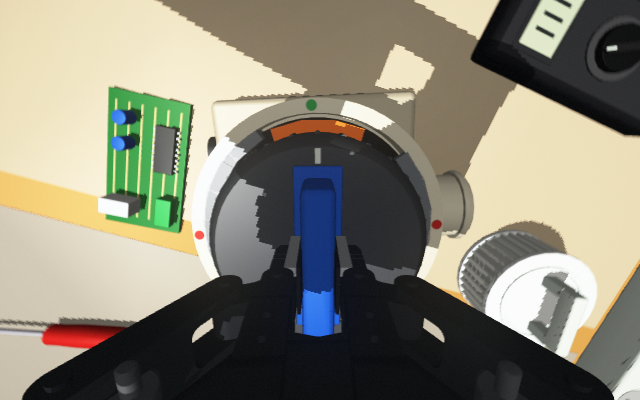

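The lug shows at the green dot (312,105) and the bar is at the free angle. Next I'll lift straight up.

apply_moves:
  deltas:
    - [0, 0, -0.004, 0, -1]
    - [0, 0, -0.008, 0, -1]
    - [0, 0, -0.012, 0, -1]
    - [0, 0, -0.018, 0, -1]
    - [0, 0, -0.02, 0, -1]
    - [0, 0, -0.025, 0, -1]
    - [0, 0, -0.025, 0, -1]
    - [0, 0, -0.015, 0, -1]

```text
t: 8.75
tool_pos: [0.5435, 0.0079, 0.3008]
tool_rot: [-1.88, -2.516, -0.008]
contact_force: [0.1, 0.5, -1.5]
opening: 0.0149
```

```bash
python3 -c "
from h import *
plan([.481,.356,.28],106.3)
p,M=cam('scene');save(p,'s2.png');p,M=cam('wrist');save(p,'w3.png')"
```

```text
t 8.75 pos [0.5435 0.0079 0.3008] yaw 106.47 tilt [ 0.0023  0.0046 -1.    ] F [ 0.1  0.5 -1.5] T [-0.03  0.04  0.  ] open 0.0149 q [-0.12 -0.18  1.72  0.    1.6  -0.41]
tool delta [0.3515 0.0387 0.0222] rows@step 5.9 turn z deg 0.17 rad 0.003
```

View pics/s2.png

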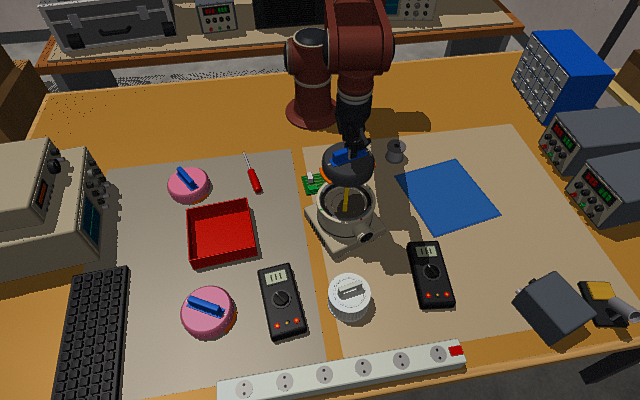

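View pics/w3.png

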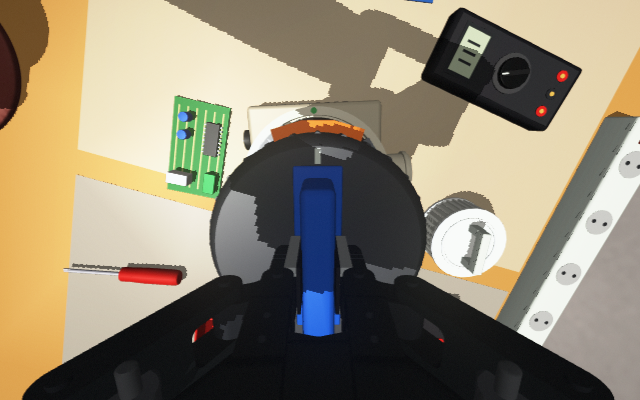

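apply_moves:
  deltas:
    - [0.015, 0.002, 0, 0, -1]
    - [0.03, 0.003, 0, 0, -1]
    - [0.045, 0.005, 0, 0, -1]
    - [0.05, 0.0055, 0, 0, -1]
    - [0.05, 0.0055, 0, 0, -1]
    - [0.05, 0.0055, 0, 0, -1]
    - [0.045, 0.005, 0, 0, -1]
    - [0.03, 0.003, 0, 0, -1]

```text
t: 9.85
tool_pos: [0.4794, 0.3324, 0.2909]
tool_rot: [-1.875, -2.504, 0.009]
contact_force: [-0.6, 0.6, -1.9]
opening: 0.015
```

```bash
python3 -c "
from h import *
plan([.4815,.3557,.25],106.3)"
```

```text
t 9.85 pos [0.4794 0.3324 0.2909] yaw 106.35 tilt [-0.0141  0.003  -0.9999] F [-0.6  0.6 -1.9] T [-0.01 -0.    0.  ] open 0.015 q [ 0.47 -0.07  1.63  0.01  1.59  0.19]
tool delta [0.0214 0.0091 0.041 ] rows@step 0.8 turn z deg 0.05 rad 0.0009
```

apply_moves:
  deltas:
    - [0.012, 0.005, 0.01, 0, -1]
    - [0.008, 0.004, 0.03, 0, -1]
    - [0, 0, 0.035, 0, -1]
    - [0, 0, 0.035, 0, -1]
    - [0, 0, 0.03, 0, -1]
    - [0, 0, 0.02, 0, -1]
    - [0, 0, 0.01, 0, -1]
    - [0, 0, 0.0, 0, -1]

```text
t: 10.85
tool_pos: [0.4746, 0.3543, 0.1057]
tool_rot: [-1.87, -2.503, 0.029]
contact_force: [-0.1, 0.6, -2.6]
opening: 0.0147
```

```bash
cat > look2.py <<'E'
from h import *
plan([.4815,.3557,.049],106.3)
p,M=cam('wrist');save(p,'w4.png');C=cloud(p,M);pos=ctrl.get_obs()['tool_pos'];print(pos)
hsv=cv2.cvtColor(p['img'],cv2.COLOR_RGB2HSV);Hh,S,V=[hsv[...,i].astype(int) for i in range(3)];blue=(Hh>98)&(Hh<125)&(S>90)
m=(p['range_z']>0)&~blue&(np.hypot(C[...,0]-pos[0],C[...,1]-pos[1])<.075)&(C[...,2]<pos[2]+.003)&(C[...,2]>pos[2]-.02)
Q=C[m];A=np.c_[Q[:,:2]-pos[:2],np.ones(len(Q))]
for _ in range(4):
    c,*_r=np.linalg.lstsq(A,Q[:,2],rcond=None);r=abs(A@c-Q[:,2])<.002;A,Q=A[r],Q[r]
print('cap plane slope',c[:2].round(4),'z',c[2].round(4),'tcp-cap',pos[2]-c[2],len(Q))
print('cap circ',cv2.minEnclosingCircle((Q[:,:2]*1000).astype(np.float32)))
E
python3 look2.py
```

```text
t 10.85 pos [0.4746 0.3543 0.1057] yaw 106.46 tilt [-0.0246 -0.0046 -0.9997] F [-0.1  0.6 -2.6] T [ 0.02  0.01 -0.02] open 0.0147 q [0.51 0.1  1.78 0.01 1.28 0.22]
tool delta [-0.0007  0.0084  0.0565] rows@step 1.0 turn z deg 0.16 rad 0.0028
[0.47500496 0.35450651 0.1065358 ]
cap plane slope [-0.0224 -0.0196] z 0.098 tcp-cap 0.00853464037869038 15909
cap circ ((475.1485290527344, 352.43109130859375), 59.634429931640625)
```

View pics/w4.png

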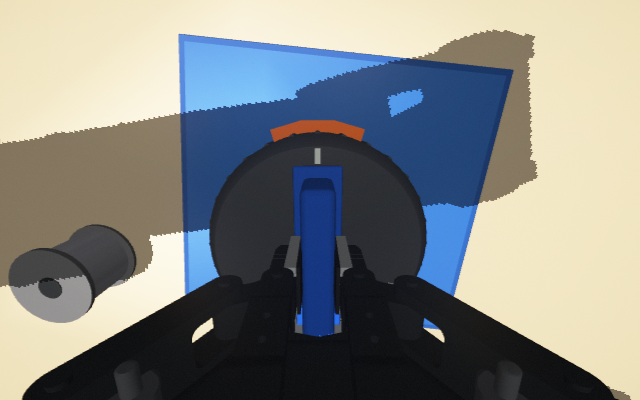

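apply_moves:
  deltas:
    - [0, 0.002, 0, 0, -1]
    - [0, 0.002, 0.006, 0, -1]
    - [0, 0.002, 0.01, 0, -1]
    - [0, 0.001, 0.01, 0, -1]
    - [0, 0.0, 0.008, 0, -1]
    - [0, 0, 0.005, 0, -1]
    - [0, 0, 0.003, 0, -1]
    - [0, 0, 0.0, 0, -1]

```text
t: 11.9
tool_pos: [0.4832, 0.3576, 0.0645]
tool_rot: [-1.872, -2.505, 0.019]
contact_force: [-0.3, -0.5, -1.2]
opening: 0.0151
```

```bash
sed -i 's/w4.png/w5.png/' look2.py; python3 look2.py; python3 -c "
from h import *
for i in range(3): plan([.4815,.3557,.049],106.3)"
```

```text
t 11.9 pos [0.4832 0.3576 0.0645] yaw 106.47 tilt [-0.0189 -0.0014 -0.9998] F [-0.3 -0.5 -1.2] T [-0.02 -0.01 -0.04] open 0.0151 q [0.51 0.16 1.79 0.01 1.21 0.22]
tool delta [-0.0014 -0.0019  0.0156] rows@step 0.3 turn z deg 0.17 rad 0.0029
[0.48331055 0.35765824 0.06473434]
cap plane slope [-0.0166 -0.0167] z 0.0568 tcp-cap 0.007941516685523918 15898
cap circ ((483.9033203125, 355.7829284667969), 59.52676010131836)
t 11.95 pos [0.4833 0.3577 0.0647] yaw 106.46 tilt [-0.0186 -0.0012 -0.9998] F [ 0.3  0.  -1.6] T [ 0.03  0.03 -0.02] open 0.015 q [0.51 0.16 1.79 0.01 1.21 0.22]
tool delta [-0.0014 -0.002   0.0158] rows@step 0.3 turn z deg 0.16 rad 0.0028
t 11.95 pos [0.4833 0.3577 0.0647] yaw 106.46 tilt [-0.0186 -0.0012 -0.9998] F [ 0.3  0.  -1.6] T [ 0.03  0.03 -0.02] open 0.015 q [0.51 0.16 1.79 0.01 1.21 0.22]
tool delta [-0.0014 -0.002   0.0158] rows@step 0.3 turn z deg 0.16 rad 0.0028
t 11.95 pos [0.4833 0.3577 0.0647] yaw 106.46 tilt [-0.0186 -0.0012 -0.9998] F [ 0.3  0.  -1.6] T [ 0.03  0.03 -0.02] open 0.015 q [0.51 0.16 1.79 0.01 1.21 0.22]
tool delta [-0.0014 -0.002   0.0158] rows@step 0.3 turn z deg 0.16 rad 0.0028
```

apply_moves:
  deltas:
    - [0, -0.001, 0.003, 0, -1]
    - [0, -0.001, 0.004, 0, -1]
    - [0, 0, 0.003, 0, -1]
    - [0, 0, 0.002, 0, -1]
    - [0, 0, 0.0015, 0, -1]
    - [0, 0, 0.001, 0, -1]
    - [0, 0, 0.001, 0, -1]
    - [0, 0, 0.001, 0, -1]

```text
t: 12.95
tool_pos: [0.4816, 0.3575, 0.0493]
tool_rot: [-1.872, -2.506, 0.017]
contact_force: [-3.2, -2.3, 6.2]
opening: 0.0146
```

```bash
sed -i 's/w5.png/w6.png/' look2.py; python3 look2.py
```

```text
t 12.95 pos [0.4816 0.3575 0.0493] yaw 106.47 tilt [-1.720e-02 -5.000e-04 -9.999e-01] F [-3.2 -2.3  6.2] T [-0.28  0.35  0.01] open 0.0146 q [0.51 0.18 1.8  0.01 1.18 0.22]
tool delta [-0.0017 -0.0006  0.0003] rows@step 0.0 turn z deg 0.17 rad 0.003
[0.4816939  0.35748463 0.04930809]
cap plane slope [-0.0125 -0.0139] z 0.0416 tcp-cap 0.007753155704936496 15879
cap circ ((482.3186950683594, 356.1016540527344), 59.47847366333008)
```

apply_moves:
  deltas:
    - [0, 0, 0.001, 0, -1]
    - [0, 0, 0.001, 0, -1]
    - [0, 0, 0.0015, 0, -1]
    - [0, 0, 0.0015, 0, -1]
    - [0, 0, 0.0015, 0, -1]
    - [0, 0, 0.0015, 0, -1]
    - [0, 0, 0.0015, 0, -1]
    - [0, 0, 0.0015, 0, -1]

```text
t: 14.0
tool_pos: [0.4846, 0.3593, 0.0488]
tool_rot: [-1.873, -2.509, 0.009]
contact_force: [-5.0, -2.5, 8.2]
opening: 0.0148
```

```bash
sed -i 's/w6.png/w7.png/' look2.py; python3 look2.py
```

```text
t 14.0 pos [0.4846 0.3593 0.0488] yaw 106.51 tilt [-0.0117  0.0017 -0.9999] F [-5.  -2.5  8.2] T [-0.31  0.41  0.03] open 0.0148 q [0.51 0.19 1.79 0.01 1.17 0.22]
tool delta [-0.0026 -0.004  -0.0001] rows@step 0.1 turn z deg 0.21 rad 0.0037
[0.48470415 0.35935555 0.04881411]
cap plane slope [-0.0055 -0.0112] z 0.0411 tcp-cap 0.007688492917197753 15899
cap circ ((485.2087097167969, 358.03387451171875), 59.56346893310547)
```

apply_moves:
  deltas:
    - [-0.001, -0.002, 0.0005, 0, -1]
    - [-0.001, -0.002, 0.001, 0, -1]
    - [0, 0, 0.0005, 0, -1]
    - [0, 0, 0, 0, -0.6]
    - [0, 0, 0, 0, -0.4]
    - [0, 0, 0, 0, -0.1]
    - [0, 0, 0, 0, 0.0]
    - [0, 0, 0, 0, 0.0]
  grip_force: 20

```text
t: 15.05
tool_pos: [0.4817, 0.3564, 0.0462]
tool_rot: [-1.874, -2.509, 0.006]
contact_force: [-0.6, 0.4, -0.6]
opening: 0.0431
```

```bash
sed -i 's/w7.png/w8.png/' look2.py; python3 look2.py
```

```text
t 15.05 pos [0.4817 0.3564 0.0462] yaw 106.51 tilt [-0.0102  0.0027 -0.9999] F [-0.6  0.4 -0.6] T [-0.01 -0.02  0.01] open 0.0431 q [0.51 0.18 1.8  0.01 1.17 0.22]
tool delta [-0.0006 -0.0004 -0.0028] rows@step 0.0 turn z deg 0.21 rad 0.0036
[0.48169179 0.35638775 0.04617748]
cap plane slope [ 0.0012 -0.0036] z 0.0405 tcp-cap 0.005643888797188433 17879
cap circ ((484.0528869628906, 355.9444274902344), 59.693763732910156)
```

apply_moves:
  deltas:
    - [0, 0, -0.005, 0, 0.0]
    - [0, 0, -0.015, 0, 0.3]
    - [0, 0, -0.025, 0, 0.3]
    - [0, 0, -0.04, 0, 0.3]
    - [0, 0, -0.04, 0, 0.3]
    - [0, 0, -0.04, 0, 0.3]
    - [-0.02, 0, -0.03, 0, 0.3]
    - [-0.03, 0, -0.01, 0, 0.3]

```text
t: 16.1
tool_pos: [0.4981, 0.3084, 0.2654]
tool_rot: [-1.871, -2.515, -0.003]
contact_force: [0.1, 0.0, 0.7]
opening: 0.0557
```

```bash
python3 -c "
from h import *
plan([.545,.008,.30],106.3)
p,M=cam('wrist');save(p,'w9.png')
C=cloud(p,M);x,y,z=C[...,0],C[...,1],C[...,2]
hsv=cv2.cvtColor(p['img'],cv2.COLOR_RGB2HSV);Hh,S,V=[hsv[...,i].astype(int) for i in range(3)];blue=(Hh>98)&(Hh<125)&(S>90)
m=blue&(abs(z-.003)<.006)
print('mat',cv2.minAreaRect((C[m][:,:2]*1000).astype(np.float32)))
m=blue&(z>.064)&(z<.08);print('bar',cv2.minAreaRect((C[m][:,:2]*1000).astype(np.float32)),np.median(z[m]))
"
```

```text
t 16.1 pos [0.4981 0.3084 0.2654] yaw 106.7 tilt [-0.0043  0.0055 -1.    ] F [0.1 0.  0.7] T [-0.03 -0.01 -0.02] open 0.0557 q [ 0.42 -0.06  1.67  0.01  1.53  0.13]
tool delta [-0.301  -0.0414 -0.0364] rows@step 5.1 turn z deg 0.4 rad 0.0069
mat ((482.86785888671875, 353.30841064453125), (260.3019104003906, 238.74737548828125), 10.508374214172363)
bar ((484.28692626953125, 354.71087646484375), (15.679159164428711, 82.09506225585938), 16.22073745727539) 0.07030883942467941
```

View pics/w9.png

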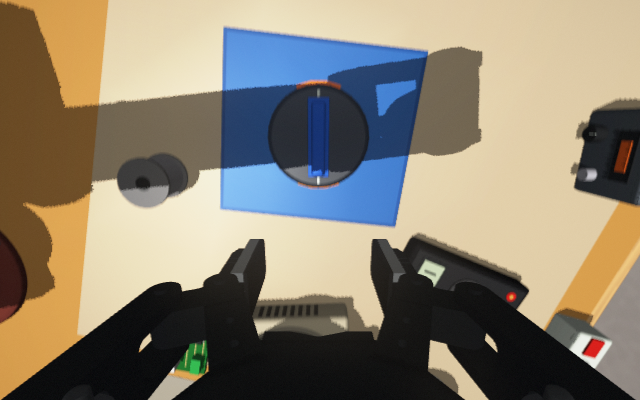

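The cover stands flat at (318,137) in the picture, within about 2 mm of the mat's centre. Next is the unit.

apply_moves:
  deltas:
    - [-0.03, -0.004, -0.015, 0, 0.5]
    - [-0.045, -0.006, -0.015, 0, 0.5]
    - [-0.05, -0.007, -0.01, 0, 0.5]
    - [-0.05, -0.007, 0, 0, 0.5]
    - [-0.045, -0.006, 0, 0, 0.5]
    - [-0.03, -0.004, 0, 0, 0.5]
    - [-0.015, -0.002, 0, 0, 0.5]
    - [0, 0, 0, 0, 0.5]

```text
t: 17.15
tool_pos: [0.5414, 0.0338, 0.3162]
tool_rot: [1.876, 2.514, 0.017]
contact_force: [-0.7, 1.3, 0.7]
opening: 0.0638
```

```bash
cat > look3.py <<'E'
from h import *
import sys
plan([.545,.008,.30],106.3)
p,M=cam('wrist');save(p,sys.argv[1])
C=cloud(p,M);x,y,z=C[...,0],C[...,1],C[...,2]
hsv=cv2.cvtColor(p['img'],cv2.COLOR_RGB2HSV);Hh,S,V=[hsv[...,i].astype(int) for i in range(3)]
m=(z>.138)&(z<.155)&(np.hypot(x-.545,y-.008)<.055)&(S>60)
P=(C[m][:,:2]*1000).astype(np.float32)
print('handle',len(P),cv2.minAreaRect(P),np.median(z[m]),P.mean(0))
w,v=np.linalg.eigh(np.cov(P.T));print('ang',np.degrees(np.arctan2(v[1,1],v[0,1])))
m=(abs(z-.112)<.004)&(np.hypot(x-.545,y-.008)<.064);P=(C[m][:,:2]*1000).astype(np.float32);print('ftop',len(P),len(P) and cv2.minEnclosingCircle(P))
print([(d['uv'],d['confidence']) for d in ctrl.spot_point(p,'filter_grip')])
E
python3 look3.py w10.png
```

```text
t 17.15 pos [0.5414 0.0338 0.3162] yaw 106.52 tilt [ 0.0103  0.0058 -0.9999] F [-0.7  1.3  0.7] T [ 0.04  0.02 -0.03] open 0.0638 q [-0.08 -0.19  1.7   0.01  1.62 -0.37]
tool delta [-0.0258 -0.0041  0.016 ] rows@step 0.5 turn z deg 0.22 rad 0.0038
handle 623 ((544.2207641601562, 7.287942886352539), (12.37244987487793, 60.00237274169922), 73.21014404296875) 0.1472603992407957 [543.69366    8.486477]
ang 163.3467124706653
ftop 5354 ((544.8681030273438, 5.502394199371338), 61.24251937866211)
[([310.6, 202.3], 0.67)]
```

View pics/w10.png

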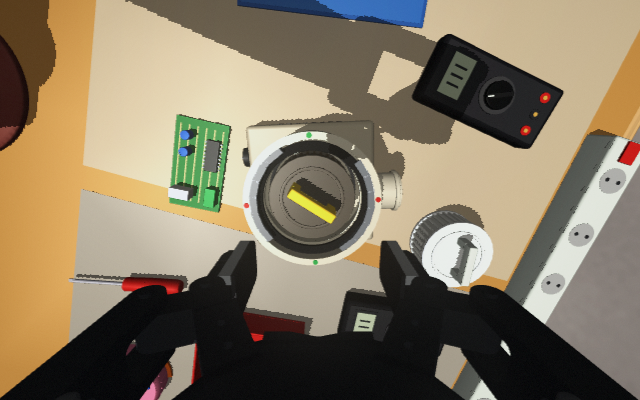

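apply_moves:
  deltas:
    - [-0.013, -0.002, 0.005, 0, 0.3]
    - [-0.013, -0.002, 0.008, -0.1, 0.3]
    - [0, 0, 0, -0.15, 0.3]
    - [0, 0, 0, -0.17, 0.3]
    - [0, 0, 0, -0.17, 0.3]
    - [0, 0, 0, -0.17, 0.3]
    - [0, 0, 0, -0.15, 0.3]
    - [0, 0, 0, -0.08, 0.3]

```text
t: 18.25
tool_pos: [0.5443, 0.0108, 0.2982]
tool_rot: [0.388, 3.113, 0.011]
contact_force: [0.3, -0.7, -0.7]
opening: 0.0553
```

```bash
python3 look3.py w11.png; python3 -c "
from h import *
plan([.5443,.0075,.121],163.35)"
```

```text
t 18.25 pos [0.5443 0.0108 0.2982] yaw 165.78 tilt [ 0.0049  0.0061 -1.    ] F [ 0.3 -0.7 -0.7] T [ 0.03  0.   -0.04] open 0.0553 q [-0.12 -0.17  1.72  0.01  1.59 -1.44]
tool delta [-0.0014 -0.0026 -0.0018] rows@step 0.1 turn z deg 59.48 rad 1.0382
handle 651 ((544.3269653320312, 7.004246711730957), (11.971698760986328, 59.9683837890625), 73.40325927734375) 0.14738321509871005 [542.9069      7.4431276]
ang 163.5148174910196
ftop 6441 ((546.4465942382812, 6.6461567878723145), 61.371376037597656)
[([316.0, 184.8], 0.78)]
t 18.35 pos [0.5443 0.0108 0.2982] yaw 165.58 tilt [ 0.0048  0.0062 -1.    ] F [ 0.6 -0.3 -0.1] T [0.03 0.01 0.01] open 0.0554 q [-0.12 -0.17  1.72  0.01  1.59 -1.44]
tool delta [-0.0003 -0.0045  0.1772] rows@step 3.0 turn z deg 2.23 rad 0.0389
```

View pics/w11.png

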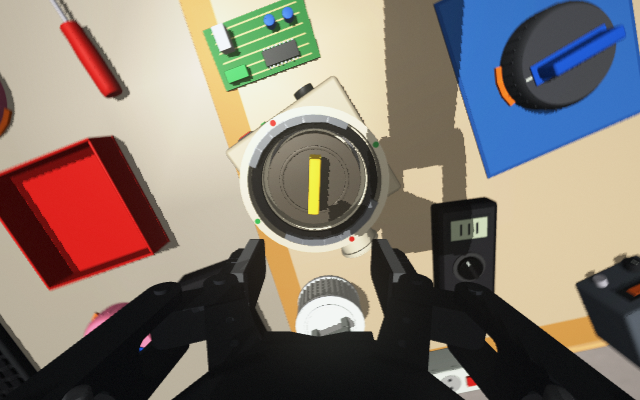

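The yellow handle at (315,186) now lines up with the tool's x axis. I'll descend in two stages.

apply_moves:
  deltas:
    - [0, -0.001, 0.01, 0.035, 0.0]
    - [0, -0.001, 0.02, 0, 0.0]
    - [0, 0, 0.025, 0, 0.0]
    - [0, 0, 0.025, 0, 0.0]
    - [0, 0, 0.02, 0, 0.0]
    - [0, 0, 0.01, 0, 0.0]
    - [0, 0, 0.0, 0, 0.0]
    - [0, 0, 0.0, 0, 0.0]

```text
t: 19.35
tool_pos: [0.5411, 0.0098, 0.1762]
tool_rot: [-0.459, -3.104, -0.01]
contact_force: [0.2, -0.0, -0.0]
opening: 0.0425
```

```bash
python3 -c "
from h import *
plan([.5443,.0075,.121],163.4)"
```

```text
t 19.35 pos [0.5411 0.0098 0.1762] yaw 163.18 tilt [-0.0027  0.0069 -1.    ] F [ 0.2 -0.  -0. ] T [-0.02 -0.03  0.01] open 0.0425 q [-0.12 -0.11  1.86  0.01  1.39 -1.4 ]
tool delta [-0.004  -0.0016  0.0552] rows@step 0.9 turn z deg -0.22 rad -0.0039
```

apply_moves:
  deltas:
    - [-0.002, -0.001, 0.008, -0.002, 0.0]
    - [-0.002, -0.0005, 0.012, 0, 0.0]
    - [0, 0, 0.012, 0, 0.0]
    - [0, 0, 0.01, 0, 0.0]
    - [0, 0, 0.006, 0, 0.0]
    - [0, 0, 0.002, 0, 0.0]
    - [0, 0, 0.0, 0, 0.0]
    - [0, 0, 0.0, 0, 0.0]

```text
t: 20.35
tool_pos: [0.5458, 0.0072, 0.1244]
tool_rot: [-0.456, -3.108, -0.01]
contact_force: [-0.4, -0.4, -1.0]
opening: 0.0425
```

```bash
python3 -c "
from h import *
plan([.5443,.0075,.121],163.4)
p,M=cam('wrist');save(p,'w12.png')"
```

```text
t 20.35 pos [0.5458 0.0072 0.1244] yaw 163.29 tilt [ 3.0e-04  6.5e-03 -1.0e+00] F [-0.4 -0.4 -1. ] T [ 0.01 -0.05  0.03] open 0.0425 q [-0.13 -0.05  1.9   0.01  1.29 -1.41]
tool delta [ 0.0015 -0.0002  0.0034] rows@step 0.1 turn z deg -0.11 rad -0.0019
```

View pics/w12.png

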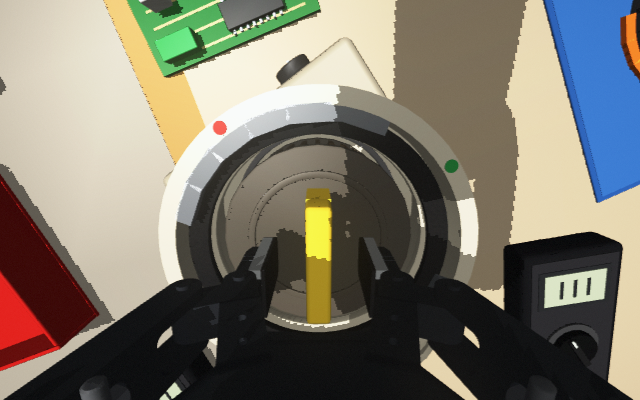

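Both fingers straddle the handle at (318,265). I'll lower 3 mm and close.

apply_moves:
  deltas:
    - [0.001, 0, 0.002, 0, 0.0]
    - [0.0, 0, 0.001, 0, -0.2]
    - [0, 0, 0, 0, -0.6]
    - [0, 0, 0, 0, -1]
    - [0, 0, 0, 0, -1]
    - [0, 0, 0, 0, -1]
    - [0, 0, 0, 0, -1]
    - [0, 0, 0, 0, -1]
  grip_force: 60

```text
t: 21.4
tool_pos: [0.5454, 0.0078, 0.1222]
tool_rot: [0.456, 3.107, 0.011]
contact_force: [0.4, 0.7, 0.3]
opening: 0.0108
```

apply_moves:
  deltas:
    - [0, 0, -0.003, 0, -1]
    - [0, 0, -0.006, 0, -1]
    - [0, 0, -0.01, 0, -1]
    - [0, 0, -0.015, 0, -1]
    - [0, 0, -0.02, 0, -1]
    - [0, 0, -0.02, 0, -1]
    - [0, 0, -0.02, 0, -1]
    - [0, 0, -0.015, 0, -1]

```text
t: 22.4
tool_pos: [0.5431, 0.007, 0.2351]
tool_rot: [-0.456, -3.104, -0.01]
contact_force: [-0.7, -0.8, -4.5]
opening: 0.0108
```

```bash
python3 -c "
from h import *
plan([.524,-.3504,.27],163.4)
p,M=cam('scene');save(p,'s13.png')"
```

```text
t 22.4 pos [0.5431 0.007  0.2351] yaw 163.29 tilt [-0.0034  0.0069 -1.    ] F [-0.7 -0.8 -4.5] T [-0.04 -0.05 -0.08] open 0.0108 q [-0.13 -0.14  1.8   0.01  1.49 -1.41]
tool delta [-0.0843 -0.3476 -0.0373] rows@step 6.0 turn z deg -0.11 rad -0.0019
```

View pics/s13.png

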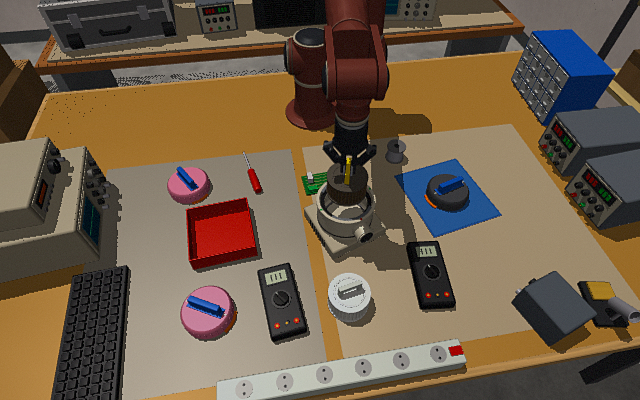

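apply_moves:
  deltas:
    - [0, 0, -0.02, 0, -1]
    - [-0.004, -0.015, -0.015, 0, -1]
    - [-0.007, -0.03, -0.005, 0, -1]
    - [-0.011, -0.044, 0, 0, -1]
    - [-0.011, -0.046, 0, 0, -1]
    - [-0.011, -0.046, 0, 0, -1]
    - [-0.011, -0.044, 0, 0, -1]
    - [-0.008, -0.034, 0, 0, -1]

```text
t: 23.45
tool_pos: [0.5285, -0.2716, 0.2825]
tool_rot: [0.452, 3.108, 0.005]
contact_force: [1.4, 0.3, -4.1]
opening: 0.011
```

```bash
python3 -c "
from h import *
plan([.524,-.3504,.25],163.4)
p,M=cam('wrist');save(p,'w14.png')
C=cloud(p,M);x,y,z=C[...,0],C[...,1],C[...,2]
hsv=cv2.cvtColor(p['img'],cv2.COLOR_RGB2HSV);Hh,S,V=[hsv[...,i].astype(int) for i in range(3)]
m=((Hh<8)|(Hh>172))&(S>150)&(abs(z-.05)<.006)&(y<-.2)
print('bin',cv2.minAreaRect((C[m][:,:2]*1000).astype(np.float32)))
"
```

```text
t 23.45 pos [ 0.5285 -0.2716  0.2825] yaw 163.44 tilt [ 9.e-04  3.e-03 -1.e+00] F [ 1.4  0.3 -4.1] T [ 0.06 -0.02 -0.07] open 0.011 q [-0.6  -0.04  1.63  0.    1.56 -1.88]
tool delta [-0.0181 -0.0769  0.0322] rows@step 1.4 turn z deg 0.04 rad 0.0006
bin ((522.97705078125, -352.3033752441406), (177.72544860839844, 180.03199768066406), 5.254103183746338)
```

View pics/w14.png

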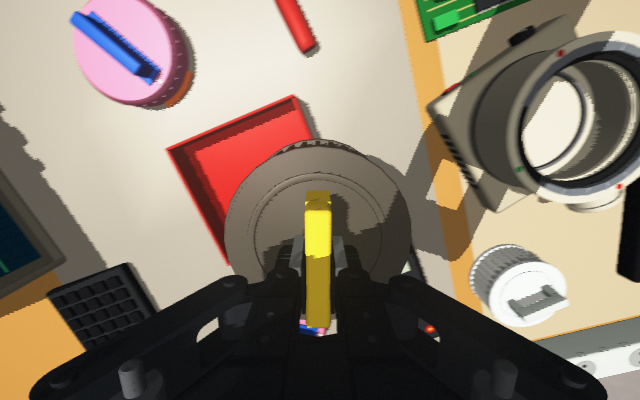

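The filter hangs level from its handle at (318,260). The bin is close ahead at (240,170).

apply_moves:
  deltas:
    - [-0.006, -0.025, 0, 0, -1]
    - [-0.006, -0.025, 0, 0, -1]
    - [-0.004, -0.018, 0, 0, -1]
    - [-0.002, -0.008, 0.01, 0, -1]
    - [0, 0, 0.02, 0, -1]
    - [0, 0, 0.02, 0, -1]
    - [0, 0, 0.02, 0, -1]
    - [0, 0, 0.01, 0, -1]

```text
t: 24.5
tool_pos: [0.5208, -0.3573, 0.1955]
tool_rot: [-0.459, -3.104, -0.004]
contact_force: [-0.6, 0.6, -3.9]
opening: 0.011
```

```bash
python3 -c "
from h import *
plan([.5235,-.3515,.078],163.4)"
```

```text
t 24.5 pos [ 0.5208 -0.3573  0.1955] yaw 163.18 tilt [-0.0036  0.003  -1.    ] F [-0.6  0.6 -3.9] T [-0.02 -0.   -0.04] open 0.011 q [-0.72  0.09  1.63 -0.    1.42 -2.  ]
tool delta [-0.0014  0.0061  0.1175] rows@step 2.0 turn z deg -0.22 rad -0.0038
```

apply_moves:
  deltas:
    - [-0.001, 0.003, 0.01, 0, -1]
    - [0, 0.002, 0.015, 0, -1]
    - [0, 0, 0.02, 0, -1]
    - [0, 0, 0.02, 0, -1]
    - [0, 0, 0.015, 0, -1]
    - [0, 0, 0.01, 0, -1]
    - [0, 0, 0.003, 0, -1]
    - [0, 0, 0, 0, -1]

```text
t: 25.5
tool_pos: [0.5231, -0.3516, 0.0953]
tool_rot: [-0.458, -3.104, -0.004]
contact_force: [0.2, -0.1, -5.0]
opening: 0.0105
```

```bash
python3 -c "
from h import *
plan([.5235,-.3515,.076],163.4)
p,M=cam('wrist');save(p,'w15.png')"
```

```text
t 25.5 pos [ 0.5231 -0.3516  0.0953] yaw 163.22 tilt [-0.004   0.0035 -1.    ] F [ 0.2 -0.1 -5. ] T [-0.06 -0.01  0.01] open 0.0105 q [-0.71  0.18  1.71  0.    1.26 -1.99]
tool delta [-0.0004  0.0002  0.0193] rows@step 0.3 turn z deg -0.18 rad -0.0031
```

View pics/w15.png

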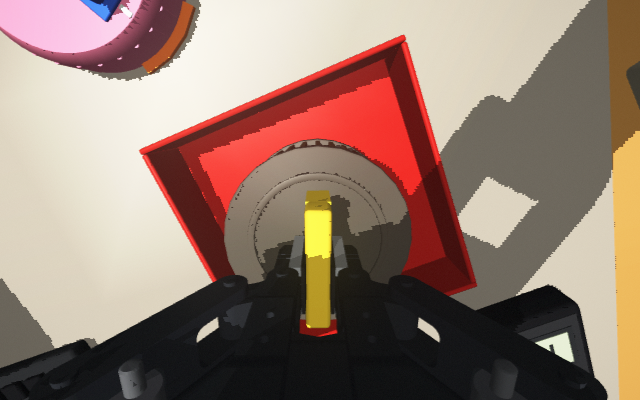

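The filter is centred inside the bin walls. I'll lower it gently to contact.

apply_moves:
  deltas:
    - [0, 0, 0.004, 0, -1]
    - [0, 0, 0.004, 0, -1]
    - [0, 0, 0.004, 0, -1]
    - [0, 0, 0.003, 0, -1]
    - [0, 0, 0.002, 0, -1]
    - [0, 0, 0.001, 0, -1]
    - [0, 0, 0.001, 0, -1]
    - [0, 0, 0.001, 0, -1]

```text
t: 26.55
tool_pos: [0.5242, -0.3526, 0.0763]
tool_rot: [-0.458, -3.107, -0.001]
contact_force: [-2.4, -1.8, 0.7]
opening: 0.0109
```

```bash
python3 -c "
from h import *
plan([.5235,-.3515,.076],163.4)"
```

```text
t 26.55 pos [ 0.5242 -0.3526  0.0763] yaw 163.22 tilt [-1.1e-03  8.0e-04 -1.0e+00] F [-2.4 -1.8  0.7] T [-0.21  0.25 -0.01] open 0.0109 q [-0.71  0.21  1.71 -0.    1.22 -1.99]
tool delta [0.001  0.0009 0.0003] rows@step 0.0 turn z deg -0.18 rad -0.0031
```

Contact is made: the force went from -5 to about +1 N. I'll press slightly, then release.

apply_moves:
  deltas:
    - [0, 0, 0.001, 0, -1]
    - [0, 0, 0.001, 0, -1]
    - [0, 0, 0.001, 0, -1]
    - [0, 0, 0.0005, 0, -1]
    - [0, 0, 0, 0, -0.7]
    - [0, 0, 0, 0, -0.5]
    - [0, 0, 0, 0, -0.2]
    - [0, 0, 0, 0, -0.1]
  grip_force: 20

```text
t: 27.55
tool_pos: [0.5262, -0.3543, 0.0765]
tool_rot: [0.458, 3.104, -0.004]
contact_force: [-1.1, 0.1, 0.6]
opening: 0.0382
```

apply_moves:
  deltas:
    - [0, 0, 0, 0, 0.0]
    - [0, 0, -0.005, 0, 0.0]
    - [0, 0, -0.015, 0, 0.0]
    - [0, 0, -0.03, 0, 0.0]
    - [0, 0, -0.04, 0, 0.0]
    - [0, 0, -0.04, 0, 0.0]
    - [0, 0, -0.04, 0, 0.0]
    - [0, 0, -0.02, 0, 0.0]

```text
t: 28.55
tool_pos: [0.5251, -0.3533, 0.2764]
tool_rot: [0.457, 3.103, -0.005]
contact_force: [-0.5, -0.1, -0.4]
opening: 0.0428
```

```bash
python3 -c "
from h import *
plan([.5235,-.3515,.3],163.4)
p,M=cam('wrist');save(p,'w16.png');C=cloud(p,M);x,y,z=C[...,0],C[...,1],C[...,2]
hsv=cv2.cvtColor(p['img'],cv2.COLOR_RGB2HSV);Hh,S,V=[hsv[...,i].astype(int) for i in range(3)]
m=((Hh<8)|(Hh>172))&(S>150)&(abs(z-.05)<.006);print('bin',cv2.minAreaRect((C[m][:,:2]*1000).astype(np.float32)))
m=(np.hypot(x-.524,y+.352)<.05)&(abs(z-.066)<.008)
Q=C[m];A=np.c_[Q[:,0]-.524,Q[:,1]+.352,np.ones(len(Q))]
for _ in range(4):
    c=np.linalg.lstsq(A,Q[:,2],rcond=None)[0];r=abs(A@c-Q[:,2])<.002;A,Q=A[r],Q[r]
print('filter top plane',c.round(4),len(Q))
m=(np.hypot(x-.524,y+.352)<.06)&(abs(z-.102)<.006);print('handle',cv2.minAreaRect((C[m][:,:2]*1000).astype(np.float32)),np.median(z[m]))
p,M=cam('scene');save(p,'s16.png')
p,M=cam('top');save(p,'t16.png')"
```

```text
t 28.55 pos [ 0.5251 -0.3533  0.2764] yaw 163.23 tilt [ 0.0046 -0.004  -1.    ] F [-0.5 -0.1 -0.4] T [-0.08  0.01 -0.01] open 0.0428 q [-0.71  0.04  1.55 -0.    1.54 -1.99]
tool delta [ 0.0019  0.0012 -0.0236] rows@step 0.4 turn z deg -0.17 rad -0.003
bin ((524.2296142578125, -351.5520324707031), (180.11700439453125, 179.22702026367188), 5.05745792388916)
filter top plane [0.0006 0.0003 0.0658] 4329
handle ((523.7582397460938, -353.4911804199219), (11.469474792480469, 59.429595947265625), 73.0886459350586) 0.1013421990698383
```

View pics/w16.png

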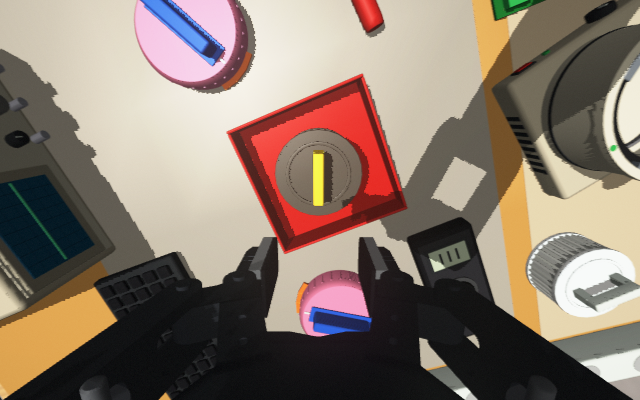

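View pics/s16.png

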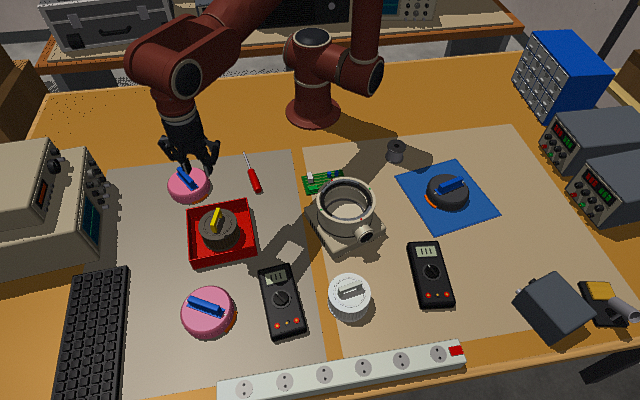

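View pics/t16.png

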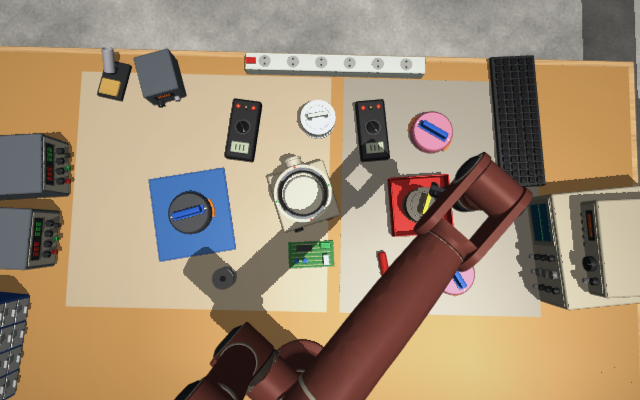

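The wrist picture shows the filter flat in the bin at (319,172). In the top view the cover is centred on the mat at (190,211), and the other things look the same as at the start. The arm is clear, so I'm handing in.

```bash
python3 -c "
from h import *
print(ctrl.finish_job())"
```

```text
the job is handed in; nothing more can be done
None
```

The job is done and handed in at about 28.7 s of the 54 s allowed. I turned the cover a quarter turn anticlockwise, lifted it off and set it down on the blue mat. Then I lifted the filter out by its handle and stood it in the red bin.

**Last checks**
- **Cover:** it stands right way up and level. Its bar centre is within about 2 mm of the mat's centre in the wrist camera.
- **Filter:** its top plane slopes less than 0.001 at 66 mm above the bench, so it is flat on the bin floor. Its handle is about 2 mm from the bin's centre.
- **Bystanders:** the spare, meters, board, spool, driver and pink look-alikes look unmoved in the pictures.
- **Gripper:** it was clear of everything and read about 0 N at hand-in.

**What disagreed or went less cleanly**
- The scene and top cameras disagreed by about 5 mm in y. The wrist camera fell between them, so I used the wrist camera or their mean.
- The tool had drifted to a tilt of about 1° when the cover touched the mat, so one edge touched first. I levelled it with a light press, peaking near 10 N in the readings, and it slid about 3 mm before I nudged it back and let go.

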